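# Nest the mixing tubs in the stack holder

## Robot

A 7-joint arm with a two-finger parallel gripper is mounted at the origin on the work surface. World frame = base frame: x ahead of the robot, y to its left, z up, the work surface at z = 0. Lengths are in m, angles in rad, forces in N, time in s.
With the tool pointing down it reaches from about 0.4 to 0.875 m from the base axis. Payload 19.3 kg.
Tool frame: the origin (TCP) lies at the very end of the fingers, on their centre line; the grasp point (between the pads) lies 19 mm behind it; z points along the fingers, y is the line along which they close (so a half turn about z gives the same grasp; the last joint's range is limited). The gripper opens to 85 mm and grips with 20 to 120 N. Pads are 22 mm wide; open, the fingers measure 114 mm over their backs; the gripper's body (76 mm by 85 mm) begins 54 mm behind the grasp point. The pads swing forward as they close: fully open they stand 13 mm farther back than shut.
Start: joints at [-1.349, 0.521, -0.036, 1.599, 0.021, 1.021, -0.113], TCP at [0.18, 0.599, 0.231] pointing down, gripper open.
Joint ranges: [-2.91, 2.91], [-0.3, 2.13], [-1.5, 1.42], [0.17, 2.43], [-1.26, 4.41], [0.16, 1.93], [-2.52, 2.52]. Speed limits (rad/s): [1.89, 1.89, 2.39, 2.39, 3.01, 3.01, 3.01].

## Interface

Orientations are given as [roll, pitch, yaw] about the fixed x, y, z axes, in that order (R = Rz(yaw) Ry(pitch) Rx(roll)).
In Python, from workcell import monitor, optics, workorder gives the robot as it stands.
- The arm moves only by the tool apply_moves, never from a script. Its arguments are lists of equal length, an entry for each row: "linear": the shift along the tool's x, y, z each as a share of 0.1 m, from -1 to 1, a list of three; "delta_rot": the turn, a rotation vector about the tool's x, y, z each as a share of 120 degrees, from -1 to 1, a list of three. A call has exactly 5 rows; each row is the pose to reach, as a shift and turn from the pose commanded when the call began, along the tool's axes at that moment; what a row does not reach only later rows make up. A row lasts 1/12 s, in which the tool goes at most 41.7 mm and 7.16 degrees, less where a joint would pass 70% of its speed; a pose out of reach is approached as far as the arm can. A call with a number of a shift or a turn outside -1 to 1 is refused whole. A call with a gripper value outside its range is refused whole. "gripper" is the opening, from -1 (shut) to 1 (fully open), set as the call begins (left out, the last holds). The fingers move at their own pace and stop on an object; "force" is the grip in N (left out, the last holds). Time passes only in rows, so rows that repeat a pose let the fingers close, or fill a call up. It gives the time, the measured TCP pose, the force, the opening and the grip force at its end, in the units of the state.
- monitor.observe(): the state, without advancing time (a new reading comes with each control period).
- optics.grab_frame(name): name is "scene" or "top" or "wrist"; returns (picture, depth): 420x560x3 uint8, red, green, blue; 420x560 float32, m along the optical axis (not along the pixel's ray), 0 where there is no reading.
- optics.camera_info(name): a dict with "fx", "fy", "cx", "cy" (pixels), "rvec" (rotation vector, rad) and "tvec" (3), from world to camera coordinates, as OpenCV has them; the wrist camera has in their place "T_tool_cam" (4x4, takes a point from camera to tool coordinates, whose origin is the TCP and whose axes are the flange's). Camera axes: x right, y down, z forward; pixel columns grow to the right and rows downward; lengths in m; the calibration is good to about 2 mm. The wrist camera is an equidistant fisheye: a pixel r from the principal point sees the ray r / f radians off the axis. A picture is of the moment at which its call begins: read the wrist's pose just before it. camera_info takes no time and is no camera call.
- workorder.job_done(): hands the job in; it is judged then, once.
The state is a dict: "clock": time; "qpos": joint angles; "qd": joint speeds; "joint_efforts": joint torques, N m; "position": TCP position; "tool_rot": TCP orientation; "force": force on the tool from outside, world axes, zero at the start; "moment": the same for the moment, N m; "grip_width": finger opening in m; "finger_force": force on a finger pad.
Only numpy, scipy, OpenCV 4.12 (cv2) and the standard library are available. Lean on these libraries where they do the work, as an engineer would, in place of code of your own. Each camera call takes 0.05 s, during which the arm holds its last target. There are 200 camera calls.

## Task

Tidy the paint-mixing tubs: nest the rectangular tub from the rack and the one standing loose on the bench into the tub in the stack holder, in either order, all upright and fully home so they make one straight stack there. The rack and the holder leave different sides of a tub free for the fingers, so on the way stand the rack tub upright on the black rubber mat, let go of it, and take it again across its other sides. Leave the other things on the bench where they are.

Things in the scene. Friction and masses are not known exactly. Their poses are not given: they have to be found in the camera images.
- tub_stack: Bottom tub, in the holder. White plastic rectangular tub, mouth up, 72 mm high, walls 2.5. Rim 64 (x) by 50 (y) mm; a straight collar of that size reaches 26 down from the rim; below, the body steps in to 56 x 42 and tapers to a foot 42 x 28. Origin: centre of underside; z up; a half turn looks the same. Its x lies along the holder's x.
- tub_rack: Same kind of tub (sizes and origin as tub_stack), standing in the middle bay of the rack, its x axis along the rack's x axis.
- tub_bench: Same kind of tub (sizes and origin as tub_stack), standing free on the bench at any yaw. A tub nested fully home in another sits 26 mm above it, its collar resting on the rim below, so that only its collar shows.
- holder: Fixed dark steel stack holder. Plate 120 (x) x 70 (y) x 8 mm; the bottom tub stands on it between low lips. Two upright cheeks 44 wide (y), 4 thick, inner faces at x = +-36, reach 140 above the bench (top 12 flared outward), 4 mm off the tubs' short ends: no room for a finger there. The +y and -y sides are open. Origin: centre of underside, on the bench.
- rack: Fixed steel rack. Plate 70 (x) x 202 (y) x 12 mm; four upright dividers 54 long (x), 4 thick, to 92 above the bench, make three bays 58 wide (y), open at +x and -x. The tub stands on the plate in the middle bay, 4 mm off the dividers along its long sides: no room for a finger there. Dark jars 71 high are fixed in the outer bays. Origin: centre of underside, on the bench.
- mat: Fixed black rubber mat, 130 x 130 x 3 mm, clear at the start. Origin: centre of underside, on the bench.
- spray_left: steel spray can with white cap, diameter 64, 189 high, standing beyond the tubs (sizes in mm). Bystander. Origin: centre of underside.
- spray_right: second spray can like spray_left (sizes in mm). Bystander.
- tape: roll of masking tape, outer diameter 98, 36 high, lying flat round the post of its stand (sizes in mm). Bystander. Origin: centre of underside.
- tin: round paint tin, diameter 76, 85 high (sizes in mm). Bystander. Origin: centre of underside.
- round_cup: round white cup, rim diameter 72, 75 high, empty, not one of the tubs (sizes in mm). Bystander. Origin: centre of underside.
- brush: paint brush lying flat near the robot (sizes in mm). Bystander. Origin: underside, x along it.
- scraper: spatula-like scraper lying flat near the robot (sizes in mm). Bystander. Origin: underside, x along it.
Not all that is in view belongs to the job. Leave any red look-alike of the tub_bench alone. What is shaped like the holder but purple is not meant.

How it is judged:
By the outcome, as a careful person would: the job done as asked, in the order asked, and still so for the second after the job is handed in, with the robot touching nothing.
It also fails if it takes over 72 s, if anything falls off the work surface, if the arm or the gripper's body presses on something with over 40 N, if the wrist force passes 120 N, or if a joint passes its speed limit or range.

## Working session

There is one attempt and no reset: what is moved stays moved. The work goes in short steps, Python scripts to look and compute and a tool call to move; the robot and the scene stay as the last step left them, time stands still between calls to the robot, and variables do not carry over. Pictures are saved under pics/ and viewed, at most 10 in all, crops included, and the job is handed in when it is done.

Besides the shell and the picture viewer there is one more tool, called after "Emit:" as name(argument=value, ...), one argument or row to a line, values as JSON. apply_moves: Moves the arm, as the interface text tells. Its arguments: {"type":"object","properties":{"linear":{"type":"array"},"delta_rot":{"type":"array"},"gripper":{"type":"number"},"force":{"type":"number"}},"required":["linear","delta_rot"]}

```bash
mkdir -p pics
python3 - <<'E'
from workcell import monitor, optics
import cv2, numpy as np
print(monitor.observe())
for n in ("scene","top"):
    p,d=optics.grab_frame(n); np.savez(n+".npz",p=p,d=d)
    cv2.imwrite(f"pics/{n}0.png",p[:,:,::-1]); print(optics.camera_info(n))
print(optics.camera_info("wrist"))
E
```

```text
{'clock': 0.0, 'qpos': array([-1.34921707,  0.52202114, -0.03630336,  1.59998427,  0.02116433,
        1.02109058, -0.11278588]), 'qd': array([-0.00072691, -0.00045794, -0.00117879,  0.0017241 ,  0.00016275,
       -0.00042418,  0.00195526]), 'joint_efforts': array([ 7.83544442e-05, -9.27096605e+01,  1.97971366e+00, -3.69949651e+01,
        1.78213301e-02,  7.77789362e-03,  1.86437285e-05]), 'position': array([0.17973004, 0.59825974, 0.23073005]), 'tool_rot': array([-3.14047451e+00,  6.07833437e-05,  2.84977765e+00]), 'force': array([-0.29805143, -0.23287601, -0.1822948 ]), 'moment': array([-0.018369  ,  0.00184713,  0.01481428]), 'finger_force': 0.0, 'grip_width': 0.0857304482690435}
{'fx': 484.003734864982, 'fy': 484.003734864982, 'cx': 277.854523409814, 'cy': 212.3766703714, 'rvec': array([ 2.37734103,  0.70272635, -0.25754424]), 'tvec': array([-0.4188823 , -0.16759039,  1.5117841 ])}
{'fx': 506.65486360478724, 'fy': 506.65486360478724, 'cx': 276.57260859986883, 'cy': 216.17756681632613, 'rvec': array([ 2.11875512, -2.11198375,  0.17462207]), 'tvec': array([0.02903223, 0.47604566, 1.24002572])}
{'fx': 325.19226210127806, 'fy': 325.19226210127806, 'cx': 276.5467950423865, 'cy': 201.88807224311253, 'T_tool_cam': array([[ 7.75066874e-04, -9.45012730e-01, -3.27032627e-01,
         8.44571869e-02],
       [ 9.99999217e-01,  4.11173466e-04,  1.18184571e-03,
         8.41498467e-04],
       [-9.82392104e-04, -3.27033287e-01,  9.45012309e-01,
        -1.43619247e-01],
       [ 0.00000000e+00,  0.00000000e+00,  0.00000000e+00,
         1.00000000e+00]])}
```

View pics/scene0.png

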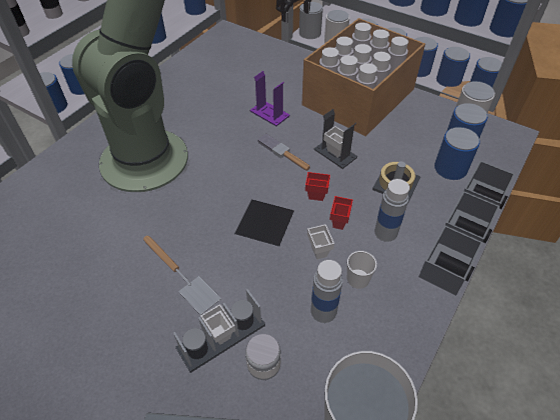

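View pics/top0.png

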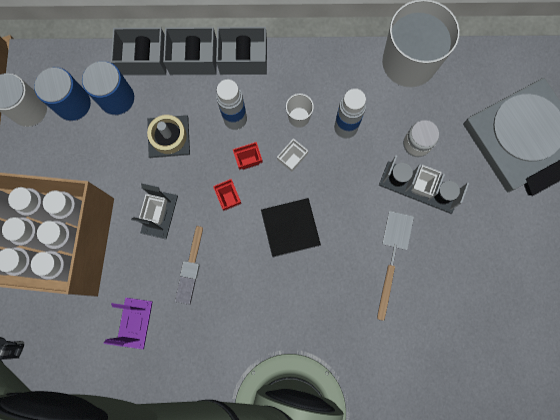

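The scene shows these candidates, as top-camera pixels:
- **White rectangular tubs:** the holder tub is at (153,210) between dark cheeks. The rack tub is at (427,180) between the two jars. The loose tub is at (292,154).
- **Look-alikes to leave alone:** the red tubs at (248,156) and (228,195), the round cup at (299,109), and the purple holder at (133,323).
- **Mat:** (291,227).

The white rectangular one at (292,154) fits tub_bench, and the dark steel holder at (153,210) is the one meant. Next I'll measure them and confirm in an enlarged crop.

```bash
cat > h.py <<'E'
import numpy as np, cv2
from scipy.spatial.transform import Rotation as R
def cloud(d,ci):
    v,u=np.mgrid[:420,:560]
    c=np.stack([(u-ci["cx"])/ci["fx"]*d,(v-ci["cy"])/ci["fy"]*d,d],-1)
    M=R.from_rotvec(ci["rvec"]).as_matrix()
    w=(c-ci["tvec"])@M
    w[d==0]=np.nan
    return w
E
python3 - <<'E'
from h import *
from workcell import optics
T=np.load("top.npz"); S=np.load("scene.npz")
def rect(P):
    (c,s,a)=cv2.minAreaRect((P[:,:2]*1000).astype(np.float32)); return np.round(c,1),np.round(s,1),round(a,1),len(P),np.round(np.median(P[:,2])*1000,1)
W={n:cloud(X["d"],optics.camera_info(n)) for n,X in (("top",T),("scene",S))}
px={"top":dict(bench=(292,154),rack=(427,180),hold=(153,210),mat=(291,227),cup=(299,109),sprL=(229,95),sprR=(352,105),tin=(424,135),red1=(248,156),red2=(228,195)),
"scene":dict(bench=(320,240),rack=(217,323),hold=(338,137),mat=(265,222))}
for n,X in (("top",T),("scene",S)):
  w=W[n]; p=X["p"].astype(int)
  for k,(u,v) in px[n].items():
    c=np.nanmedian(w[v-3:v+4,u-3:u+4].reshape(-1,3),0); print(n,k,np.round(c*1000))
    near=np.hypot(w[...,0]-c[0],w[...,1]-c[1])<.06
    z=w[...,2]
    if k in("bench","rack","hold"):
      top={"bench":.072,"rack":.084,"hold":.080}[k]
      br=p.min(-1)>120
      m=near&(abs(z-top)<.007)&br; print("  rim",rect(w[m]))
      # solid struct
      m2=(np.hypot(w[...,0]-c[0],w[...,1]-c[1])<.13)&(z>(.088 if k=="rack" else .1))&(z<(.1 if k=="rack" else .16)); 
      if m2.any(): print("  upr",rect(w[m2]))
    if k=="mat":
      m=(np.hypot(w[...,0]-c[0],w[...,1]-c[1])<.12)&(p.max(-1)<35)&(abs(z)<.015); print("  mat",rect(w[m]))
    if k in("cup","sprL","sprR","tin"):
      m=near&(z>c[2]-.01)&(z>.05); print("  ",rect(w[m]))
p=T["p"]
c1=cv2.resize(p[130:180,265:320],None,fx=6,fy=6,interpolation=cv2.INTER_CUBIC)
c2=cv2.resize(p[150:220,375:475],None,fx=4,fy=4,interpolation=cv2.INTER_CUBIC)
c3=cv2.resize(p[180:245,130:190],None,fx=5,fy=5,interpolation=cv2.INTER_CUBIC)
o=np.zeros((640,760,3),np.uint8); 
o=np.zeros((600,760,3),np.uint8)
for c,(y,x) in ((c1,(0,0)),(c2,(0,345)),(cv2.resize(c3,(254,275)),(310,0))): o[y:y+c.shape[0],x:x+c.shape[1]]=c
cv2.imwrite("pics/crop1.png",o[:,:,::-1])
E
```

```text
top bench [650.  -9.   9.]
  rim (array([631.9,  -8.5]), array([50.9, 65.9]), 48.8, 108, np.float64(70.6))
top rack [ 575. -358.   30.]
  rim (array([ 559.5, -341.9]), array([65.4, 65.4]), 67.0, 138, np.float64(83.5))
  upr (array([ 605. , -363.8]), array([191.9, 164.6]), 63.9, 198, np.float64(91.0))
top hold [496. 353.  17.]
  rim (array([488.7, 341.6]), array([51.7, 63.8]), 77.4, 99, np.float64(78.3))
  upr (array([490.8, 393.2]), array([160.7,  95.1]), 88.0, 562, np.float64(131.5))
top mat [455.  -6.   2.]
  mat (array([456.8,  -4.4]), array([127.2, 127.4]), 14.3, 2308, np.float64(2.2))
top cup [781. -28.   4.]
   (array([757.9, -26.5]), array([72.5, 67.2]), 0.1, 273, np.float64(67.3))
top sprL [739. 141. 188.]
   (array([753.4, 146.1]), array([50.3, 50.8]), 80.7, 373, np.float64(187.5))
top sprR [ 713. -147.  188.]
   (array([ 728.3, -153.3]), array([49.9, 50.4]), 51.1, 387, np.float64(187.7))
top tin [ 677. -340.   85.]
   (array([ 680.4, -341.2]), array([69.2, 70.9]), 12.5, 627, np.float64(84.3))
top red1 [645. 108.  13.]
top red2 [540. 161.   3.]
scene bench [624.  14.  22.]
  rim (array([633.3,  -7.7]), array([50.4, 68. ]), 49.1, 90, np.float64(71.3))
scene rack [ 544. -328.   28.]
  rim (array([ 561.1, -340.3]), array([65.5, 66.5]), 67.9, 154, np.float64(83.1))
  upr (array([ 598.1, -355.9]), array([190. , 131.4]), 68.3, 190, np.float64(91.1))
scene hold [486. 363.  52.]
  rim (array([489.8, 343.1]), array([53.4, 63.6]), 76.9, 37, np.float64(78.6))
  upr (array([479.6, 395.3]), array([118.2, 172.9]), 0.7, 779, np.float64(127.5))
scene mat [460.  -4.   3.]
  mat (array([479.4,  35.4]), array([ 85. , 173.2]), 59.8, 10, np.float64(2.0))
```

View pics/crop1.png

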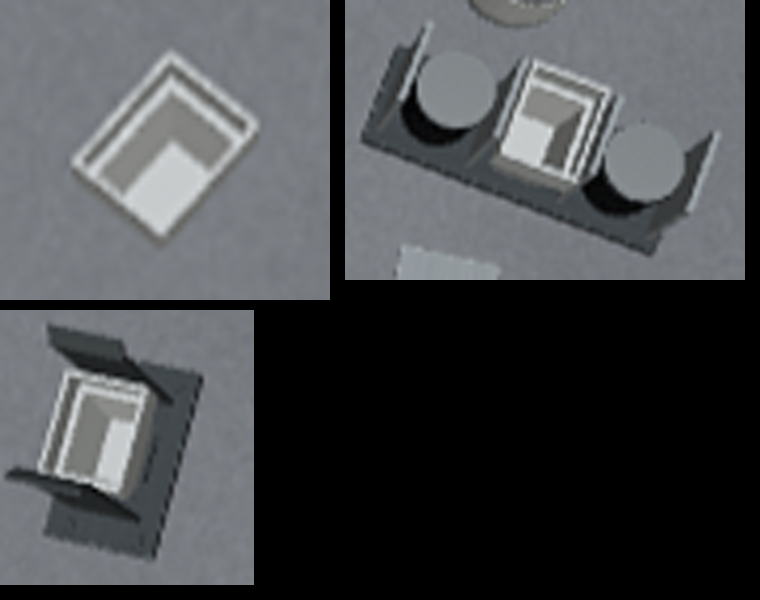

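The enlarged crop confirms it. The loose tub is white, rectangular and empty. The rack tub stands in the middle bay between the jars, and the holder tub stands between the dark cheeks. I'll write a move planner and head for the rack.

```bash
cat >> h.py <<'E'
def pose():
    from workcell import monitor
    s=monitor.observe(); M=np.eye(4); M[:3,:3]=R.from_euler("xyz",s["tool_rot"]).as_matrix(); M[:3,3]=s["position"]
    return M,s
def wrist(name):
    from workcell import optics
    M,s=pose(); p,d=optics.grab_frame("wrist"); ci=optics.camera_info("wrist")
    v,u=np.mgrid[:420,:560]; x=(u-ci["cx"])/ci["fx"]; y=(v-ci["cy"])/ci["fy"]; r=np.hypot(x,y)+1e-9
    t=np.tan(np.minimum(r,1.4))/r
    c=np.stack([x*t*d,y*t*d,d,np.ones_like(d)],-1); c[d==0]=np.nan
    w=(c@(M@ci["T_tool_cam"]).T)[...,:3]
    cv2.imwrite(f"pics/{name}.png",p[:,:,::-1]); np.savez(name+".npz",p=p,w=w)
    return p,w
def rect(P):
    (c,s,a)=cv2.minAreaRect((P[:,:2]*1000).astype(np.float32)); return np.round(c,1),np.round(s,1),round(a,1),len(P),np.round(np.median(P[:,2])*1000,1)
def plan(wps,start=None,step=95.,res=.005):
    """wps (x,y,z mm,yaw deg), tool down; prints last row of each call"""
    if start is None:
        M,s=pose(); p=M[:3,3]*1000; yaw=np.degrees(s["tool_rot"][2])
        print("from",p.round(1),round(yaw,2),"tilt",np.degrees(R.from_matrix(M[:3,:3]).as_euler("xyz")[:2]).round(2))
    else: p=np.array(start[:3],float); yaw=start[3]
    for w in wps:
        g=np.array(w[:3],float); dy=(w[3]-yaw+180)%360-180
        n=max(1,int(np.ceil(max(np.linalg.norm(g-p)/step,abs(dy)/34))))
        for i in range(n):
            k=n-i; D=(g-p)/k; a=((w[3]-yaw+180)%360-180)/k; t=np.radians(yaw)
            A=np.array([[np.cos(t),np.sin(t),0],[np.sin(t),-np.cos(t),0],[0,0,-1]])
            l=np.round(A@D/100/res)*res; r=round(-a/120,3)
            print("L",[round(float(v),3) for v in l],"R",r)
            p=p+A.T@l*100; yaw-=r*120
        print("  at",p.round(1),round(yaw,2))
E
python3 -c "
from h import *
plan([(420,400,260,130),(520,0,260,68),(560,-325,240,68)])"
```

```text
from [179.7 598.3 230.8] 163.28 tilt [-179.94    0.  ]
L [-0.72, -0.3, -0.075] R 0.069
L [-0.755, -0.195, -0.07] R 0.069
L [-0.775, -0.085, -0.075] R 0.07
L [-0.775, 0.025, -0.07] R 0.069
  at [419.9 400.  259.8] 130.04
L [-0.74, -0.36, -0.0] R 0.103
L [-0.8, -0.195, -0.0] R 0.104
L [-0.825, -0.015, -0.0] R 0.103
L [-0.81, 0.16, -0.0] R 0.104
L [-0.755, 0.33, -0.0] R 0.103
  at [5.199e+02 2.000e-01 2.598e+02] 68.0
L [-0.715, 0.395, 0.05] R 0.0
L [-0.715, 0.4, 0.05] R 0.0
L [-0.72, 0.395, 0.05] R 0.0
L [-0.715, 0.4, 0.05] R 0.0
  at [ 560.  -325.   239.8] 68.0
```

Emit:
apply_moves(
  linear=[
    [-0.14,-0.06,-0.015],
    [-0.29,-0.12,-0.03],
    [-0.43,-0.18,-0.045],
    [-0.58,-0.24,-0.06],
    [-0.72,-0.3,-0.075],
  ],
  delta_rot=[
    [0,0,0.014],
    [0,0,0.028],
    [0,0,0.041],
    [0,0,0.055],
    [0,0,0.069],
  ],
  gripper=1,
  force=40,
)

```text
clock: 0.52
position: [0.242, 0.5477, 0.2391]
tool_rot: [3.141, 0.0, 2.701]
force: [0.7, 0.1, 0.6]
grip_width: 0.085
finger_force: 0.0
```

Emit:
apply_moves(
  linear=[
    [-0.15,-0.04,-0.015],
    [-0.3,-0.08,-0.03],
    [-0.45,-0.12,-0.04],
    [-0.6,-0.16,-0.055],
    [-0.755,-0.195,-0.07],
  ],
  delta_rot=[
    [0,0,0.014],
    [0,0,0.028],
    [0,0,0.041],
    [0,0,0.055],
    [0,0,0.069],
  ],
)

```text
clock: 0.93
position: [0.3014, 0.4985, 0.246]
tool_rot: [-3.142, -0.0, 2.558]
force: [-0.3, -0.4, 0.2]
grip_width: 0.0851
finger_force: 0.0
```

Emit:
apply_moves(
  linear=[
    [-0.155,-0.02,-0.015],
    [-0.31,-0.035,-0.03],
    [-0.465,-0.05,-0.045],
    [-0.62,-0.07,-0.06],
    [-0.775,-0.085,-0.075],
  ],
  delta_rot=[
    [0,0,0.014],
    [0,0,0.028],
    [0,0,0.042],
    [0,0,0.056],
    [0,0,0.07],
  ],
)

```text
clock: 1.35
position: [0.3616, 0.4488, 0.2534]
tool_rot: [-3.141, 0.0, 2.411]
force: [0.3, 0.9, 0.1]
grip_width: 0.0856
finger_force: 0.0
```

Emit:
apply_moves(
  linear=[
    [-0.155,0.005,-0.015],
    [-0.31,0.01,-0.03],
    [-0.465,0.015,-0.045],
    [-0.62,0.02,-0.06],
    [-0.775,0.025,-0.07],
  ],
  delta_rot=[
    [0,0,0.014],
    [0,0,0.028],
    [0,0,0.041],
    [0,0,0.055],
    [0,0,0.069],
  ],
)

```text
clock: 1.77
position: [0.4212, 0.3993, 0.2605]
tool_rot: [3.141, -0.0, 2.267]
force: [0.2, 0.1, -0.4]
grip_width: 0.0855
finger_force: 0.0
```

Emit:
apply_moves(
  linear=[
    [-0.15,-0.07,0],
    [-0.3,-0.14,0],
    [-0.445,-0.215,0],
    [-0.59,-0.29,0],
    [-0.74,-0.36,0],
  ],
  delta_rot=[
    [0,0,0.02],
    [0,0,0.041],
    [0,0,0.062],
    [0,0,0.082],
    [0,0,0.103],
  ],
)

```text
clock: 2.18
position: [0.44, 0.3187, 0.2604]
tool_rot: [-3.141, -0.0, 2.05]
force: [0.2, 0.2, 0.1]
grip_width: 0.0851
finger_force: 0.0
```

Emit:
apply_moves(
  linear=[
    [-0.16,-0.04,0],
    [-0.32,-0.08,0],
    [-0.48,-0.12,0],
    [-0.64,-0.16,0],
    [-0.8,-0.195,0],
  ],
  delta_rot=[
    [0,0,0.02],
    [0,0,0.041],
    [0,0,0.062],
    [0,0,0.083],
    [0,0,0.104],
  ],
)

```text
clock: 2.6
position: [0.4602, 0.2389, 0.2603]
tool_rot: [3.142, -0.0, 1.832]
force: [0.3, -0.4, 0.4]
grip_width: 0.0853
finger_force: 0.0
```

Emit:
apply_moves(
  linear=[
    [-0.165,0,0],
    [-0.33,-0.005,0],
    [-0.495,-0.01,0],
    [-0.66,-0.01,0],
    [-0.825,-0.015,0],
  ],
  delta_rot=[
    [0,0,0.02],
    [0,0,0.041],
    [0,0,0.062],
    [0,0,0.082],
    [0,0,0.103],
  ],
)

```text
clock: 3.02
position: [0.4805, 0.1589, 0.2603]
tool_rot: [3.142, 0.0, 1.616]
force: [-0.2, 0.2, -0.2]
grip_width: 0.0851
finger_force: 0.0
```

Emit:
apply_moves(
  linear=[
    [-0.16,0.03,0],
    [-0.325,0.065,0],
    [-0.485,0.1,0],
    [-0.65,0.13,0],
    [-0.81,0.16,0],
  ],
  delta_rot=[
    [0,0,0.02],
    [0,0,0.041],
    [0,0,0.062],
    [0,0,0.083],
    [0,0,0.104],
  ],
)

```text
clock: 3.43
position: [0.5005, 0.0787, 0.2603]
tool_rot: [3.142, 0.0, 1.398]
force: [0.1, 0.7, 0.1]
grip_width: 0.0854
finger_force: 0.0
```

Emit:
apply_moves(
  linear=[
    [-0.15,0.065,0],
    [-0.3,0.13,0],
    [-0.45,0.2,0],
    [-0.6,0.265,0],
    [-0.755,0.33,0],
  ],
  delta_rot=[
    [0,0,0.02],
    [0,0,0.041],
    [0,0,0.062],
    [0,0,0.082],
    [0,0,0.103],
  ],
)

```text
clock: 3.85
position: [0.5204, -0.0011, 0.2603]
tool_rot: [-3.142, 0.0, 1.183]
force: [0.4, 0.1, 0.4]
grip_width: 0.0855
finger_force: 0.0
```

Emit:
apply_moves(
  linear=[
    [-0.143,0.08,0.01],
    [-0.286,0.16,0.02],
    [-0.43,0.24,0.03],
    [-0.57,0.32,0.04],
    [-0.715,0.395,0.05],
  ],
  delta_rot=[
    [0,0,0],
    [0,0,0],
    [0,0,0],
    [0,0,0],
    [0,0,0],
  ],
)

```text
clock: 4.27
position: [0.53, -0.0823, 0.2552]
tool_rot: [-3.142, 0.0, 1.185]
force: [0.2, 1.0, -0.0]
grip_width: 0.0851
finger_force: 0.0
```

Emit:
apply_moves(
  linear=[
    [-0.143,0.08,0.01],
    [-0.286,0.16,0.02],
    [-0.43,0.24,0.03],
    [-0.57,0.32,0.04],
    [-0.715,0.4,0.05],
  ],
  delta_rot=[
    [0,0,0],
    [0,0,0],
    [0,0,0],
    [0,0,0],
    [0,0,0],
  ],
)

```text
clock: 4.68
position: [0.5401, -0.1636, 0.2502]
tool_rot: [-3.141, 0.0, 1.185]
force: [0.3, 0.3, 0.1]
grip_width: 0.0851
finger_force: 0.0
```

Emit:
apply_moves(
  linear=[
    [-0.143,0.08,0.01],
    [-0.286,0.16,0.02],
    [-0.43,0.24,0.03],
    [-0.57,0.32,0.04],
    [-0.72,0.395,0.05],
  ],
  delta_rot=[
    [0,0,0],
    [0,0,0],
    [0,0,0],
    [0,0,0],
    [0,0,0],
  ],
)

```text
clock: 5.1
position: [0.5498, -0.2451, 0.2451]
tool_rot: [-3.141, 0.0, 1.185]
force: [-0.6, 0.3, 0.3]
grip_width: 0.0855
finger_force: 0.0
```

Emit:
apply_moves(
  linear=[
    [-0.143,0.08,0.01],
    [-0.286,0.16,0.02],
    [-0.43,0.24,0.03],
    [-0.57,0.32,0.04],
    [-0.715,0.4,0.05],
  ],
  delta_rot=[
    [0,0,0],
    [0,0,0],
    [0,0,0],
    [0,0,0],
    [0,0,0],
  ],
)

```text
clock: 5.52
position: [0.5598, -0.3265, 0.24]
tool_rot: [-3.141, 0.0, 1.185]
force: [0.6, 0.2, 0.2]
grip_width: 0.0849
finger_force: 0.0
```

Run:
```python
from h import *
p,w=wrist("w1"); M,s=pose(); print(s["clock"],s["position"].round(4),np.degrees(s["tool_rot"]).round(2),s["qpos"].round(2))
z=w[...,2]; c=np.array([.560,-.341]); rr=np.hypot(w[...,0]-c[0],w[...,1]-c[1])
br=p.astype(int).min(-1)
m=(rr<.045)&(abs(z-.084)<.004); print("rim z83",rect(w[m]), np.percentile(br[m],[10,50,90]))
m=(rr<.045)&(abs(z-.084)<.004)&(br>140); print(rect(w[m]))
m=(rr<.13)&(z>.088)&(z<.096); print("div",rect(w[m]))
```

```text
5.5667 [ 0.5592 -0.3297  0.2399] [1.800e+02 1.100e-01 6.775e+01] [ 0.11  0.61  0.52  1.54 -0.33  1.08  0.32]
rim z83 (array([ 561.7, -336.7]), array([63.5, 63.8]), 67.9, 1051, np.float64(84.6)) [ 88. 185. 250.]
(array([ 560.2, -340.2]), array([54.6, 63.8]), 67.9, 718, np.float64(84.8))
div (array([ 604.3, -356.2]), array([190.7, 144.7]), 68.0, 1220, np.float64(92.7))
```

View pics/w1.png

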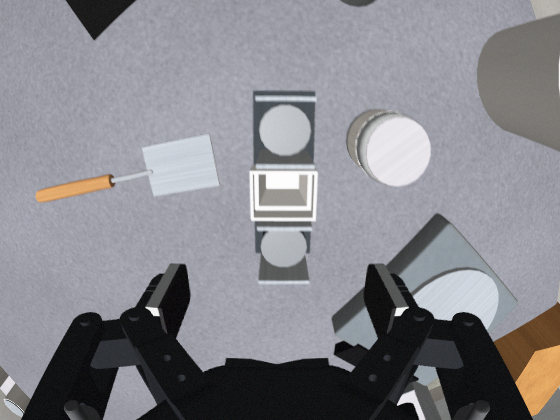

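```bash
cat >> h.py <<'E'
def tubfit(w,p,c,yaw_x,z,rad=.05,dz=.004,bright=140):
    """rim extents in a tub frame (x axis at yaw_x deg), mm"""
    t=np.radians(yaw_x); d=w[...,:2]-c; u=d@[np.cos(t),np.sin(t)]; v=d@[-np.sin(t),np.cos(t)]
    m=(np.hypot(u,v)<rad)&(abs(w[...,2]-z)<dz)&(p.astype(int).min(-1)>bright)
    U,V=u[m]*1000,v[m]*1000
    hu=(np.percentile(U,1),np.percentile(U,99)); hv=(np.percentile(V,1),np.percentile(V,99))
    mu,mv=sum(hu)/2,sum(hv)/2
    C=np.array(c)*1000+mu*np.array([np.cos(t),np.sin(t)])+mv*np.array([-np.sin(t),np.cos(t)])
    print("ext",np.round(hu,1),np.round(hv,1),"centre",C.round(1),"rect",rect(w[m])); return C
E
python3 - <<'E'
from h import *
p,w=wrist("w2"); M,s=pose(); print(s["clock"],s["position"].round(4),np.degrees(s["tool_rot"]).round(2))
for b in (140,200): tubfit(w,p,(.5605,-.340),-22,.0845,rad=.042,dz=.003,bright=b)
t=np.radians(-22); d=w[...,:2]-[.5605,-.340]; u=d@[np.cos(t),np.sin(t)]; v=d@[-np.sin(t),np.cos(t)]
m=(abs(v)<.04)&(abs(u)<.04)&(w[...,2]>.089)&(w[...,2]<.097); V=v[m]*1000;U=u[m]*1000
print("div v",np.percentile(V[V>0],[2,50,98]).round(1),np.percentile(V[V<0],[2,50,98]).round(1),"u",U.min(),U.max())
plan([(560.5,-340,130,68),(560.5,-340,58,68)])
E
```

```text
5.6167 [ 0.5591 -0.3283  0.2398] [-1.7998e+02  9.0000e-02  6.7740e+01]
ext [-31.8  31.5] [-24.   26.8] centre [ 560.9 -338.7] rect (array([ 560.8, -338.8]), array([51.3, 63.5]), 67.8, 692, np.float64(84.8))
ext [-31.8  31.5] [-23.9  26. ] centre [ 560.8 -339. ] rect (array([ 560.8, -339. ]), array([51.1, 63.6]), 67.3, 532, np.float64(84.9))
div v [31.1 33.2 35.1] [-31.3 -28.8 -27.2] u -25.293310926448008 28.330699542540028
from [ 559.1 -328.3  239.8] 67.74 tilt [-1.7998e+02  9.0000e-02]
L [-0.05, 0.03, 0.55] R -0.001
L [-0.055, 0.03, 0.55] R -0.001
  at [ 560.7 -340.3  129.8] 67.98
L [0.0, -0.0, 0.72] R -0.0
  at [ 560.7 -340.3   57.8] 67.98
```

Emit:
apply_moves(
  linear=[
    [-0.025,0.015,0.18],
    [-0.05,0.03,0.36],
    [-0.08,0.04,0.54],
    [-0.1,0.05,0.72],
    [-0.125,0.06,0.9],
  ],
  delta_rot=[
    [0,0,0],
    [0,0,0],
    [0,0,0],
    [0,0,0],
    [0,0,0],
  ],
)

```text
clock: 6.03
position: [0.5608, -0.3388, 0.1493]
tool_rot: [-3.141, -0.0, 1.186]
force: [0.8, 0.5, 0.5]
grip_width: 0.0855
finger_force: 0.0
```

Emit:
apply_moves(
  linear=[
    [0,0,0.05],
    [0,0,0.1],
    [0,0,0.15],
    [0,0,0.2],
    [0,0,0.2],
  ],
  delta_rot=[
    [0,0,0],
    [0,0,0],
    [0,0,0],
    [0,0,0],
    [0,0,0],
  ],
)

```text
clock: 6.45
position: [0.561, -0.3384, 0.13]
tool_rot: [-3.141, -0.0, 1.187]
force: [-0.6, -0.7, 1.3]
grip_width: 0.0856
finger_force: 0.0
```

```bash
python3 -c "
from h import *
plan([(561,-338.8,50,68)])
p,w=wrist('w3')
tubfit(w,p,(.561,-.339),-22,.0845,rad=.042,dz=.003,bright=140)"
```

```text
from [ 561.  -338.4  130. ] 68.0 tilt [-1.7999e+02 -1.0000e-02]
L [-0.005, 0.0, 0.8] R 0.0
  at [ 560.8 -338.8   50. ] 68.0
ext [-32.2  31.6] [-25.   25.4] centre [ 560.8 -338.7] rect (array([ 560.7, -338.7]), array([51.3, 64.3]), 68.1, 1332, np.float64(84.8))
```

Emit:
apply_moves(
  linear=[
    [0,0,0.18],
    [0,0,0.36],
    [0,0,0.54],
    [0,0,0.7],
    [0,0,0.8],
  ],
  delta_rot=[
    [0,0,0],
    [0,0,0],
    [0,0,0],
    [0,0,0],
    [0,0,0],
  ],
)

```text
clock: 6.92
position: [0.5608, -0.3383, 0.0493]
tool_rot: [-3.141, -0.0, 1.187]
force: [-0.5, 0.2, 0.5]
grip_width: 0.0855
finger_force: 0.0
```

Emit:
apply_moves(
  linear=[
    [0,0,0],
    [0,0,0],
    [0,0,0],
    [0,0,0],
    [0,0,0],
  ],
  delta_rot=[
    [0,0,0],
    [0,0,0],
    [0,0,0],
    [0,0,0],
    [0,0,0],
  ],
  gripper=-1,
  force=40,
)

```text
clock: 7.33
position: [0.5614, -0.3388, 0.0512]
tool_rot: [3.14, 0.0, 1.187]
force: [-0.5, 0.3, -0.4]
grip_width: 0.0634
finger_force: 44.7
```

Emit:
apply_moves(
  linear=[
    [0,0,0],
    [0,0,-0.02],
    [0,0,-0.04],
    [0,0,-0.08],
    [0,0,-0.12],
  ],
  delta_rot=[
    [0,0,0],
    [0,0,0],
    [0,0,0],
    [0,0,0],
    [0,0,0],
  ],
)

```text
clock: 7.75
position: [0.5609, -0.3386, 0.0627]
tool_rot: [-3.141, 0.0, 1.187]
force: [-0.2, 0.6, -0.8]
grip_width: 0.0632
finger_force: 44.9
```

```bash
python3 -c "
from h import *
plan([(560.9,-338.6,175,68),(457,-4.5,150,68),(457,-4.5,55,68)],start=(560.9,-338.6,62.3,68),step=99)"
```

```text
L [0.0, 0.0, -0.565] R -0.0
L [0.0, 0.0, -0.56] R -0.0
  at [ 560.9 -338.6  174.8] 68.0
L [0.675, -0.555, 0.06] R -0.0
L [0.68, -0.555, 0.065] R -0.0
L [0.675, -0.55, 0.06] R -0.0
L [0.68, -0.555, 0.065] R -0.0
  at [457.   -4.4 149.8] 68.0
L [-0.0, 0.0, 0.95] R -0.0
  at [457.   -4.4  54.8] 68.0
```

Emit:
apply_moves(
  linear=[
    [0,0,-0.15],
    [0,0,-0.35],
    [0,0,-0.6],
    [0,0,-0.8],
    [0,0,-0.98],
  ],
  delta_rot=[
    [0,0,0],
    [0,0,0],
    [0,0,0],
    [0,0,0],
    [0,0,0],
  ],
)

```text
clock: 8.17
position: [0.561, -0.3388, 0.1622]
tool_rot: [3.141, 0.0, 1.187]
force: [0.4, 0.5, -0.7]
grip_width: 0.0635
finger_force: 44.9
```

Emit:
apply_moves(
  linear=[
    [0,0,-0.1],
    [0.1,-0.08,-0.15],
    [0.25,-0.2,-0.15],
    [0.45,-0.37,-0.15],
    [0.675,-0.555,-0.15],
  ],
  delta_rot=[
    [0,0,0],
    [0,0,0],
    [0,0,0],
    [0,0,0],
    [0,0,0],
  ],
)

```text
clock: 8.58
position: [0.5338, -0.2544, 0.1747]
tool_rot: [-3.141, 0.0, 1.186]
force: [1.4, 1.2, -1.5]
grip_width: 0.0633
finger_force: 44.9
```

Emit:
apply_moves(
  linear=[
    [0.15,-0.12,0.01],
    [0.3,-0.24,0.03],
    [0.45,-0.36,0.04],
    [0.6,-0.48,0.05],
    [0.755,-0.615,0.065],
  ],
  delta_rot=[
    [0,0,0],
    [0,0,0],
    [0,0,0],
    [0,0,0],
    [0,0,0],
  ],
)

```text
clock: 9.0
position: [0.5053, -0.1609, 0.1684]
tool_rot: [-3.141, 0.0, 1.187]
force: [0.2, 0.4, -0.2]
grip_width: 0.0634
finger_force: 44.9
```

Emit:
apply_moves(
  linear=[
    [0.15,-0.12,0.03],
    [0.3,-0.24,0.06],
    [0.45,-0.36,0.09],
    [0.6,-0.48,0.12],
    [0.755,-0.615,0.15],
  ],
  delta_rot=[
    [0,0,0],
    [0,0,0],
    [0,0,0],
    [0,0,0],
    [0,0,0],
  ],
)

```text
clock: 9.42
position: [0.4765, -0.068, 0.1534]
tool_rot: [-3.141, 0.0, 1.187]
force: [1.1, -0.4, -1.0]
grip_width: 0.0634
finger_force: 44.9
```

Emit:
apply_moves(
  linear=[
    [0.15,-0.12,0.03],
    [0.28,-0.23,0.1],
    [0.4,-0.33,0.2],
    [0.49,-0.4,0.3],
    [0.525,-0.43,0.4],
  ],
  delta_rot=[
    [0,0,0],
    [0,0,0],
    [0,0,0],
    [0,0,0],
    [0,0,0],
  ],
)

```text
clock: 9.83
position: [0.456, -0.0023, 0.1131]
tool_rot: [-3.141, -0.0, 1.189]
force: [1.2, 0.7, -1.3]
grip_width: 0.0637
finger_force: 44.9
```

Emit:
apply_moves(
  linear=[
    [0,0,0.15],
    [0,0,0.3],
    [0,0,0.42],
    [0,0,0.52],
    [0,0,0.6],
  ],
  delta_rot=[
    [0,0,0],
    [0,0,0],
    [0,0,0],
    [0,0,0],
    [0,0,0],
  ],
)

```text
clock: 10.25
position: [0.4565, -0.0042, 0.0529]
tool_rot: [-3.141, 0.001, 1.187]
force: [0.3, 0.3, 0.3]
grip_width: 0.0634
finger_force: 44.9
```

Run:
```python
from h import *
plan([(457,-4.5,42.5,68)])
p,w=wrist("w4")
c=np.array([.457,-.0045]); rr=np.hypot(w[...,0]-c[0],w[...,1]-c[1]); z=w[...,2]; br=p.astype(int)
m=(rr<.12)&(abs(z)<.012)&(br.max(-1)<40); print("mat",rect(w[m]))
m=(rr<.045)&(z>.05)&(z<.12)&(br.min(-1)>140); print(rect(w[m]),np.percentile(z[m],[5,50,95]))
```

```text
from [456.5  -4.2  52.9] 68.01 tilt [-1.7995e+02  3.0000e-02]
L [-0.0, 0.005, 0.105] R 0.0
  at [457.   -4.4  42.4] 68.01
mat (array([456.4,   0.5]), array([127.8, 127.4]), 14.1, 295, np.float64(4.0))
(array([457. ,  -4.6]), array([52.2, 87.7]), 67.4, 15144, np.float64(74.4)) [0.0549962  0.07443722 0.08723015]
```

Emit:
apply_moves(
  linear=[
    [0,0,0.03],
    [0,0,0.06],
    [0,0,0.085],
    [0,0,0.1],
    [0,0,0.11],
  ],
  delta_rot=[
    [0,0,0],
    [0,0,0],
    [0,0,0],
    [0,0,0],
    [0,0,0],
  ],
)

```text
clock: 10.72
position: [0.4572, -0.0043, 0.0429]
tool_rot: [3.141, -0.0, 1.187]
force: [0.7, -0.2, -0.9]
grip_width: 0.0633
finger_force: 44.9
```

Emit:
apply_moves(
  linear=[
    [0,0,0.005],
    [0,0,0.01],
    [0,0,0.01],
    [0,0,0.01],
    [0,0,0.01],
  ],
  delta_rot=[
    [0,0,0],
    [0,0,0],
    [0,0,0],
    [0,0,0],
    [0,0,0],
  ],
)

```text
clock: 11.13
position: [0.4572, -0.0043, 0.0419]
tool_rot: [3.141, -0.0, 1.187]
force: [-0.4, 0.4, 1.6]
grip_width: 0.0635
finger_force: 45.0
```

Emit:
apply_moves(
  linear=[
    [0,0,0.005],
    [0,0,0.01],
    [0,0,0.01],
    [0,0,0.01],
    [0,0,0.01],
  ],
  delta_rot=[
    [0,0,0],
    [0,0,0],
    [0,0,0],
    [0,0,0],
    [0,0,0],
  ],
)

```text
clock: 11.55
position: [0.4573, -0.0043, 0.0418]
tool_rot: [3.141, -0.001, 1.187]
force: [-7.0, 0.9, 36.7]
grip_width: 0.0633
finger_force: 49.2
```

Emit:
apply_moves(
  linear=[
    [0,0,0],
    [0,0,0],
    [0,0,0],
    [0,0,0],
    [0,0,0],
  ],
  delta_rot=[
    [0,0,0],
    [0,0,0],
    [0,0,0],
    [0,0,0],
    [0,0,0],
  ],
  gripper=1,
)

```text
clock: 11.97
position: [0.4571, -0.0044, 0.0407]
tool_rot: [-3.141, 0.0, 1.187]
force: [0.5, -0.5, -0.1]
grip_width: 0.0853
finger_force: 0.0
```

Emit:
apply_moves(
  linear=[
    [0,0,-0.15],
    [0,0,-0.35],
    [0,0,-0.55],
    [0,0,-0.75],
    [0,0,-0.9],
  ],
  delta_rot=[
    [0,0,0],
    [0,0,0],
    [0,0,0],
    [0,0,0],
    [0,0,0],
  ],
)

```text
clock: 12.38
position: [0.4572, -0.0044, 0.1321]
tool_rot: [3.141, -0.0, 1.187]
force: [0.1, 1.0, 0.3]
grip_width: 0.0858
finger_force: 0.0
```

Emit:
apply_moves(
  linear=[
    [0,0,0],
    [0,0,0],
    [0,0,0],
    [0,0,0],
    [0,0,0],
  ],
  delta_rot=[
    [0,0,-0.055],
    [0,0,-0.11],
    [0,0,-0.165],
    [0,0,-0.22],
    [0,0,-0.275],
  ],
)

```text
clock: 12.8
position: [0.4571, -0.0043, 0.1308]
tool_rot: [3.142, 0.0, 1.769]
force: [-0.2, 0.5, 0.1]
grip_width: 0.0858
finger_force: 0.0
```

Emit:
apply_moves(
  linear=[
    [0,0,0],
    [0,0,0],
    [0,0,0],
    [0,0,0],
    [0,0,0],
  ],
  delta_rot=[
    [0,0,-0.055],
    [0,0,-0.11],
    [0,0,-0.165],
    [0,0,-0.22],
    [0,0,-0.275],
  ],
)

```text
clock: 13.22
position: [0.457, -0.0044, 0.1307]
tool_rot: [-3.141, -0.0, 2.344]
force: [-0.2, -0.2, -0.4]
grip_width: 0.0856
finger_force: 0.0
```

Emit:
apply_moves(
  linear=[
    [0,0,0],
    [0,0,0],
    [0,0,0],
    [0,0,0],
    [0,0,0],
  ],
  delta_rot=[
    [0,0,-0.05],
    [0,0,-0.1],
    [0,0,-0.15],
    [0,0,-0.19],
    [0,0,-0.2],
  ],
)

```text
clock: 13.63
position: [0.457, -0.0045, 0.1308]
tool_rot: [3.142, -0.0, 2.762]
force: [0.3, 0.1, 0.3]
grip_width: 0.0855
finger_force: 0.0
```

Run:
```python
from h import *
p,w=wrist("w5"); p,w=wrist("w5")
tubfit(w,p,(.457,-.0045),-22,.0755,dz=.005,bright=120)
plan([(457,-4.5,40,158)])
```

```text
ext [-32.5  31.7] [-24.6  25. ] centre [456.7  -4.2] rect (array([456.8,  -4.2]), array([50.2, 64.7]), 67.6, 1656, np.float64(75.7))
from [457.1  -4.5 130.7] 157.88 tilt [ 1.8e+02 -1.0e-02]
L [0.0, -0.0, 0.905] R -0.001
  at [457.1  -4.5  40.2] 158.0
```

Emit:
apply_moves(
  linear=[
    [0,0,0.2],
    [0,0,0.4],
    [0,0,0.6],
    [0,0,0.76],
    [0,0,0.845],
  ],
  delta_rot=[
    [0,0,0],
    [0,0,0],
    [0,0,0],
    [0,0,0],
    [0,0,0],
  ],
)

```text
clock: 14.15
position: [0.4564, -0.0044, 0.0447]
tool_rot: [-3.14, -0.001, 2.755]
force: [-0.6, 0.6, -0.9]
grip_width: 0.0854
finger_force: 0.0
```

Emit:
apply_moves(
  linear=[
    [0,0,0],
    [0,0,0],
    [0,0,0],
    [0,0,0],
    [0,0,0],
  ],
  delta_rot=[
    [0,0,0],
    [0,0,0],
    [0,0,0],
    [0,0,0],
    [0,0,0],
  ],
  gripper=-1,
  force=40,
)

```text
clock: 14.57
position: [0.4576, -0.0044, 0.0473]
tool_rot: [3.141, 0.001, 2.757]
force: [-1.7, -1.3, 8.3]
grip_width: 0.0495
finger_force: 41.6
```

Emit:
apply_moves(
  linear=[
    [0,0,0],
    [0,0,-0.05],
    [0,0,-0.15],
    [0,0,-0.35],
    [0,0,-0.6],
  ],
  delta_rot=[
    [0,0,0],
    [0,0,0],
    [0,0,0],
    [0,0,0],
    [0,0,0],
  ],
)

```text
clock: 14.98
position: [0.4565, -0.0044, 0.1072]
tool_rot: [-3.141, -0.001, 2.757]
force: [-0.1, 0.4, -0.2]
grip_width: 0.0497
finger_force: 41.6
```

```bash
python3 -c "
from h import *
plan([(470,50,205,160),(577,322,205,167)])"
```

```text
from [456.5  -4.4 107.2] 157.99 tilt [-1.7996e+02 -8.0000e-02]
L [0.04, 0.275, -0.49] R -0.008
L [0.035, 0.28, -0.49] R -0.009
  at [469.8  50.  205.2] 160.03
L [-0.02, 0.73, 0.0] R -0.015
L [-0.04, 0.73, 0.0] R -0.014
L [-0.065, 0.73, 0.0] R -0.015
L [-0.09, 0.725, 0.0] R -0.014
  at [577.3 322.  205.2] 166.99
```

Emit:
apply_moves(
  linear=[
    [0,0.05,-0.2],
    [0.01,0.15,-0.4],
    [0.02,0.25,-0.6],
    [0.04,0.4,-0.8],
    [0.075,0.555,-0.98],
  ],
  delta_rot=[
    [0,0,-0.003],
    [0,0,-0.006],
    [0,0,-0.01],
    [0,0,-0.013],
    [0,0,-0.017],
  ],
)

```text
clock: 15.4
position: [0.4711, 0.0502, 0.2068]
tool_rot: [3.141, 0.001, 2.792]
force: [0.4, 0.0, -0.5]
grip_width: 0.0498
finger_force: 41.6
```

Emit:
apply_moves(
  linear=[
    [0,0.15,0],
    [-0.01,0.3,0],
    [-0.01,0.44,0],
    [-0.015,0.58,0],
    [-0.02,0.73,0],
  ],
  delta_rot=[
    [0,0,-0.003],
    [0,0,-0.006],
    [0,0,-0.009],
    [0,0,-0.012],
    [0,0,-0.015],
  ],
)

```text
clock: 15.82
position: [0.4979, 0.1187, 0.2037]
tool_rot: [-3.141, -0.001, 2.825]
force: [-0.9, -0.4, -1.7]
grip_width: 0.0495
finger_force: 41.7
```

Emit:
apply_moves(
  linear=[
    [-0.01,0.15,0],
    [-0.015,0.3,0],
    [-0.025,0.44,0],
    [-0.03,0.58,0],
    [-0.04,0.73,0],
  ],
  delta_rot=[
    [0,0,-0.003],
    [0,0,-0.006],
    [0,0,-0.009],
    [0,0,-0.012],
    [0,0,-0.014],
  ],
)

```text
clock: 16.23
position: [0.5247, 0.1871, 0.2041]
tool_rot: [-3.141, -0.0, 2.854]
force: [-0.2, -0.7, -0.0]
grip_width: 0.0492
finger_force: 41.7
```

Emit:
apply_moves(
  linear=[
    [-0.01,0.15,0],
    [-0.025,0.3,0],
    [-0.04,0.44,0],
    [-0.05,0.58,0],
    [-0.065,0.73,0],
  ],
  delta_rot=[
    [0,0,-0.003],
    [0,0,-0.006],
    [0,0,-0.009],
    [0,0,-0.012],
    [0,0,-0.015],
  ],
)

```text
clock: 16.65
position: [0.5516, 0.2553, 0.2041]
tool_rot: [-3.141, -0.0, 2.886]
force: [-0.4, -0.9, -0.2]
grip_width: 0.0494
finger_force: 41.7
```

Emit:
apply_moves(
  linear=[
    [-0.02,0.15,0],
    [-0.04,0.3,0],
    [-0.06,0.5,0],
    [-0.08,0.65,0],
    [-0.09,0.725,0],
  ],
  delta_rot=[
    [0,0,-0.003],
    [0,0,-0.006],
    [0,0,-0.009],
    [0,0,-0.012],
    [0,0,-0.014],
  ],
)

```text
clock: 17.07
position: [0.5784, 0.3245, 0.2038]
tool_rot: [3.141, -0.001, 2.917]
force: [0.2, 1.0, -0.4]
grip_width: 0.0492
finger_force: 41.7
```

Emit:
apply_moves(
  linear=[
    [0,0,0],
    [0,0,0],
    [0,0,0],
    [0,0,0],
    [0,0,0],
  ],
  delta_rot=[
    [0,0,0],
    [0,0,0],
    [0,0,0],
    [0,0,0],
    [0,0,0],
  ],
)

```text
clock: 17.48
position: [0.5784, 0.3212, 0.2045]
tool_rot: [-3.142, 0.0, 2.914]
force: [-0.1, 0.7, -0.8]
grip_width: 0.0494
finger_force: 41.7
```

Run:
```python
from h import *
p,w=wrist("w6"); M,s=pose(); print(s["clock"],s["position"].round(4),np.degrees(s["tool_rot"]).round(2))
for b in(120,180): tubfit(w,p,(.489,.342),-13,.0805,dz=.004,rad=.045,bright=b)
c=np.array([.489,.342]); rr=np.hypot(w[...,0]-c[0],w[...,1]-c[1]); z=w[...,2]
t=np.radians(-13); d=w[...,:2]-c; u=d@[np.cos(t),np.sin(t)]; v=d@[-np.sin(t),np.cos(t)]
m=(abs(u)<.075)&(abs(v)<.05)&(z>.1)&(z<.15)
print("cheek",rect(w[m&(u>0)]),rect(w[m&(u<0)]))
for k in(m&(u>0),m&(u<0)): print(np.percentile(u[k],[2,98])*1000,np.percentile(v[k],[2,98])*1000)
m=(abs(u)<.075)&(abs(v)<.05)&(abs(z-.008)<.004); print("plate",rect(w[m]))
# held tub, tool frame
T=(np.c_[w.reshape(-1,3),np.ones(w[...,0].size)]@np.linalg.inv(M).T)[:,:3]*1000
br=p.astype(int).min(-1).ravel()
k=(br>100)&(abs(T[:,0])<50)&(abs(T[:,1])<24)&(T[:,2]>-60)&(T[:,2]<60); Q=T[k]
print("held n",len(Q),np.percentile(Q,[1,50,99],axis=0).round(1))
```

```text
17.5333 [0.5784 0.3214 0.2045] [1.8000e+02 1.0000e-02 1.6696e+02]
ext [-31.4  31.7] [-21.9  28.1] centre [489.8 345. ] rect (array([489.5, 345.1]), array([50.2, 64.1]), 77.4, 917, np.float64(80.9))
ext [-31.4  31.7] [-21.9  28.1] centre [489.8 345. ] rect (array([489.5, 345.1]), array([50.2, 64.1]), 77.4, 898, np.float64(80.9))
cheek (array([529.8, 336.7]), array([44.2, 10. ]), 77.4, 1404, np.float64(134.9)) (array([450.2, 354.2]), array([44.5, 10.7]), 77.4, 1674, np.float64(133.8))
[36.1037778  45.70819888] [-17.14046298  25.12362808]
[-45.34277988 -35.48989714] [-17.88208503  24.34888066]
plate (array([490.5, 345.5]), array([ 70.6, 118.3]), 77.5, 876, np.float64(9.0))
held n 16354 [[-30.5 -23.5 -29.8]
 [-10.7  -0.   -7.1]
 [ 32.9  23.6  39.8]]
```

View pics/w6.png

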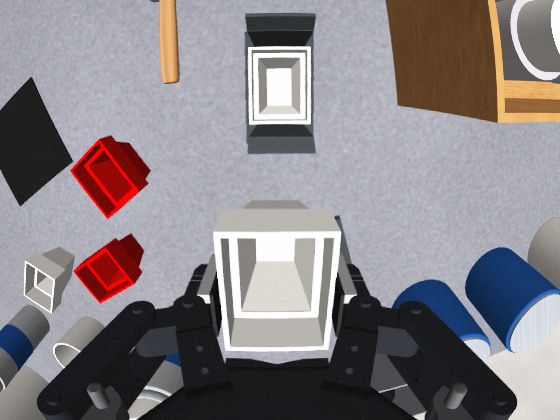

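```bash
python3 -c "
from h import *
plan([(490.9,345,205,167.4),(490.9,345,110,167.4)],step=99)"
```

```text
from [578.4 321.4 204.5] 166.96 tilt [1.8e+02 1.0e-02]
L [0.905, 0.03, -0.005] R -0.004
  at [490.9 344.8 205. ] 167.44
L [0.0, 0.0, 0.95] R 0.0
  at [490.9 344.8 110. ] 167.44
```

Emit:
apply_moves(
  linear=[
    [0.15,0.005,0],
    [0.38,0.01,0],
    [0.62,0.02,0],
    [0.82,0.025,0],
    [0.905,0.03,0],
  ],
  delta_rot=[
    [0,0,0],
    [0,0,-0.001],
    [0,0,-0.002],
    [0,0,-0.003],
    [0,0,-0.004],
  ],
)

```text
clock: 17.95
position: [0.4885, 0.346, 0.2046]
tool_rot: [3.141, -0.001, 2.925]
force: [-0.5, 0.6, -0.7]
grip_width: 0.0497
finger_force: 41.7
```

Emit:
apply_moves(
  linear=[
    [0,0,0],
    [0,0,0],
    [0,0,0],
    [0,0,0.1],
    [0,0,0.2],
  ],
  delta_rot=[
    [0,0,0],
    [0,0,0],
    [0,0,0],
    [0,0,0],
    [0,0,0],
  ],
)

```text
clock: 18.37
position: [0.4917, 0.3448, 0.1836]
tool_rot: [3.141, 0.001, 2.922]
force: [-0.1, -0.3, -1.4]
grip_width: 0.0493
finger_force: 41.7
```

Emit:
apply_moves(
  linear=[
    [0,0,0.15],
    [0,0,0.3],
    [0,0,0.45],
    [0,0,0.6],
    [0,0,0.7],
  ],
  delta_rot=[
    [0,0,0],
    [0,0,0],
    [0,0,0],
    [0,0,0],
    [0,0,0],
  ],
)

```text
clock: 18.78
position: [0.4905, 0.3444, 0.1117]
tool_rot: [-3.14, -0.001, 2.923]
force: [-0.6, -0.3, -2.5]
grip_width: 0.0491
finger_force: 41.7
```

```bash
python3 -c "
from h import *
plan([(490.9,345,83,167.4)])
print(pose()[1]['force'].round(1))"
```

```text
from [490.5 344.4 111.7] 167.45 tilt [-1.7989e+02 -8.0000e-02]
L [-0.005, 0.005, 0.285] R 0.0
  at [491.  344.7  83.2] 167.45
[-0.6 -0.3 -2.5]
```

Emit:
apply_moves(
  linear=[
    [0,0.005,0.06],
    [0,0.005,0.12],
    [0,0.005,0.18],
    [0,0.005,0.23],
    [0,0.005,0.26],
  ],
  delta_rot=[
    [0,0,0],
    [0,0,0],
    [0,0,0],
    [0,0,0],
    [0,0,0],
  ],
)

```text
clock: 19.2
position: [0.491, 0.3457, 0.0879]
tool_rot: [-3.142, 0.0, 2.923]
force: [-0.3, 0.3, -1.4]
grip_width: 0.0493
finger_force: 41.7
```

Emit:
apply_moves(
  linear=[
    [0,0,0.01],
    [0,0,0.02],
    [0,0,0.03],
    [0,0,0.04],
    [0,0,0.05],
  ],
  delta_rot=[
    [0,0,0],
    [0,0,0],
    [0,0,0],
    [0,0,0],
    [0,0,0],
  ],
)

```text
clock: 19.62
position: [0.491, 0.3458, 0.0834]
tool_rot: [3.141, 0.0, 2.923]
force: [-0.7, 0.4, -1.0]
grip_width: 0.0493
finger_force: 41.7
```

Emit:
apply_moves(
  linear=[
    [0,0,0.01],
    [0,0,0.02],
    [0,0,0.03],
    [0,0,0.04],
    [0,0,0.05],
  ],
  delta_rot=[
    [0,0,0],
    [0,0,0],
    [0,0,0],
    [0,0,0],
    [0,0,0],
  ],
)

```text
clock: 20.03
position: [0.4911, 0.3459, 0.0783]
tool_rot: [3.141, 0.0, 2.923]
force: [0.4, 1.4, 14.6]
grip_width: 0.0495
finger_force: 43.1
```

Emit:
apply_moves(
  linear=[
    [0,0,0.005],
    [0,0,0.01],
    [0,0,0.01],
    [0,0,0.01],
    [0,0,0.01],
  ],
  delta_rot=[
    [0,0,0],
    [0,0,0],
    [0,0,0],
    [0,0,0],
    [0,0,0],
  ],
)

```text
clock: 20.45
position: [0.4913, 0.3464, 0.0782]
tool_rot: [3.14, 0.001, 2.923]
force: [-2.9, -0.2, 13.9]
grip_width: 0.0495
finger_force: 43.2
```

Run:
```python
from h import *
p,w=wrist("w7"); c=np.array([.4898,.3452]); z=w[...,2]
t=np.radians(-12.6); d=w[...,:2]-c; u=d@[np.cos(t),np.sin(t)]; v=d@[-np.sin(t),np.cos(t)]
br=p.astype(int).min(-1)
for lo,hi in((-.034,-.028),(-.01,.01),(.028,.034)):
  m=(u>lo)&(u<hi)&(abs(v)<.027)&(z>.095)&(z<.12)&(br>120); print(lo,m.sum(),np.percentile(z[m],[10,50,90,98]).round(4) if m.any() else '')
m=(abs(u)<.04)&(abs(v)<.03)&(z>.103)&(z<.112)&(br>120); print(rect(w[m]))
m=(u<-.030)&(u>-.037)&(abs(v)<.03)&(z>.06)&(z<.105); print(np.histogram(z[m],np.arange(.06,.106,.004)))
cv2.imwrite("pics/w7c.png",cv2.resize(p[130:400,140:420],None,fx=2,fy=2)[:,:,::-1])
```

```text
-0.034 21 [0.0967 0.1009 0.1052 0.1071]
-0.01 765 [0.0993 0.107  0.1138 0.1197]
0.028 1880 [0.0969 0.103  0.1072 0.1078]
(array([489.3, 345.3]), array([58.6, 75.9]), 73.8, 2445, np.float64(106.8))
(array([ 0,  0,  0,  0,  0,  5,  6,  7,  7,  8, 13]), array([0.06 , 0.064, 0.068, 0.072, 0.076, 0.08 , 0.084, 0.088, 0.092,
       0.096, 0.1  , 0.104]))
```

View pics/w7c.png

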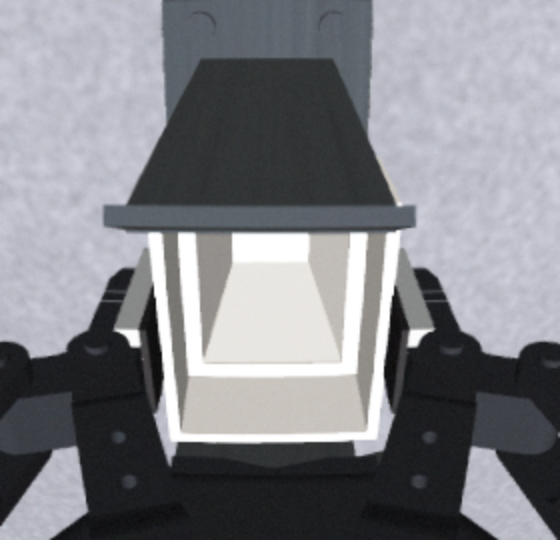

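The rim reads about 107 mm, against an expected 106 plus a 0.9 mm camera bias, so the tub is home. Releasing and rising to check.

Emit:
apply_moves(
  linear=[
    [0,0,0],
    [0,0,0],
    [0,0,0],
    [0,0,0],
    [0,0,0],
  ],
  delta_rot=[
    [0,0,0],
    [0,0,0],
    [0,0,0],
    [0,0,0],
    [0,0,0],
  ],
  gripper=1,
)

```text
clock: 20.92
position: [0.4908, 0.3457, 0.0772]
tool_rot: [-3.141, -0.0, 2.923]
force: [0.2, 0.0, 0.8]
grip_width: 0.0854
finger_force: 0.0
```

Emit:
apply_moves(
  linear=[
    [0,0,-0.2],
    [0,0,-0.4],
    [0,0,-0.6],
    [0,0,-0.8],
    [0,0,-1.0],
  ],
  delta_rot=[
    [0,0,0],
    [0,0,0],
    [0,0,0],
    [0,0,0],
    [0,0,0],
  ],
)

```text
clock: 21.33
position: [0.4908, 0.3457, 0.1782]
tool_rot: [-3.141, -0.0, 2.923]
force: [-0.1, 0.1, -0.3]
grip_width: 0.0855
finger_force: 0.0
```

Emit:
apply_moves(
  linear=[
    [-0.05,-0.1,-0.1],
    [-0.1,-0.25,-0.2],
    [-0.17,-0.42,-0.27],
    [-0.24,-0.6,-0.27],
    [-0.3,-0.78,-0.27],
  ],
  delta_rot=[
    [0,0,0.01],
    [0,0,0.02],
    [0,0,0.03],
    [0,0,0.04],
    [0,0,0.05],
  ],
)

```text
clock: 21.75
position: [0.5037, 0.26, 0.2039]
tool_rot: [-3.141, 0.0, 2.815]
force: [0.0, -0.6, -1.1]
grip_width: 0.0848
finger_force: 0.0
```

Run:
```python
from h import *
p,w=wrist("w8")
for b in(120,180): tubfit(w,p,(.4898,.3452),-12.6,.1068,dz=.004,rad=.045,bright=b)
plan([(630,-6,230,138.8)])
```

```text
ext [-31.4  33. ] [-24.3  26. ] centre [490.8 345.9] rect (array([492.4, 345.7]), array([51.4, 68.1]), 77.2, 1154, np.float64(106.9))
ext [-31.4  32.7] [-24.3  26. ] centre [490.7 345.9] rect (array([491. , 346.1]), array([51.3, 65.2]), 77.5, 1136, np.float64(107.0))
from [504.3 255.9 203.7] 160.98 tilt [-1.7983e+02  3.0000e-02]
L [-0.51, -0.515, -0.065] R 0.046
L [-0.56, -0.465, -0.065] R 0.046
L [-0.6, -0.41, -0.065] R 0.046
L [-0.635, -0.35, -0.07] R 0.047
  at [630.   -5.9 230.2] 138.78
```

Emit:
apply_moves(
  linear=[
    [-0.1,-0.1,-0.01],
    [-0.2,-0.2,-0.02],
    [-0.3,-0.3,-0.03],
    [-0.4,-0.4,-0.04],
    [-0.51,-0.515,-0.05],
  ],
  delta_rot=[
    [0,0,0.009],
    [0,0,0.018],
    [0,0,0.027],
    [0,0,0.036],
    [0,0,0.046],
  ],
)

```text
clock: 22.22
position: [0.536, 0.1967, 0.2092]
tool_rot: [-3.141, -0.0, 2.72]
force: [0.3, 0.6, -0.4]
grip_width: 0.0855
finger_force: 0.0
```

Emit:
apply_moves(
  linear=[
    [-0.11,-0.09,0],
    [-0.22,-0.18,0],
    [-0.33,-0.28,0],
    [-0.44,-0.37,0],
    [-0.56,-0.465,0],
  ],
  delta_rot=[
    [0,0,0.009],
    [0,0,0.018],
    [0,0,0.027],
    [0,0,0.036],
    [0,0,0.046],
  ],
)

```text
clock: 22.63
position: [0.568, 0.1316, 0.2093]
tool_rot: [-3.142, -0.0, 2.624]
force: [-0.1, -0.2, 0.4]
grip_width: 0.0853
finger_force: 0.0
```

Emit:
apply_moves(
  linear=[
    [-0.12,-0.08,0],
    [-0.24,-0.16,0],
    [-0.36,-0.24,0],
    [-0.48,-0.32,0],
    [-0.6,-0.41,0],
  ],
  delta_rot=[
    [0,0,0.009],
    [0,0,0.018],
    [0,0,0.027],
    [0,0,0.036],
    [0,0,0.046],
  ],
)

```text
clock: 23.05
position: [0.6001, 0.0664, 0.2093]
tool_rot: [3.142, -0.0, 2.528]
force: [0.3, 0.3, -0.7]
grip_width: 0.0856
finger_force: 0.0
```

Emit:
apply_moves(
  linear=[
    [-0.13,-0.07,0.05],
    [-0.26,-0.14,0.15],
    [-0.4,-0.22,0.3],
    [-0.53,-0.29,0.45],
    [-0.635,-0.35,0.55],
  ],
  delta_rot=[
    [0,0,0.009],
    [0,0,0.018],
    [0,0,0.028],
    [0,0,0.038],
    [0,0,0.047],
  ],
)

```text
clock: 23.47
position: [0.6313, 0.0005, 0.152]
tool_rot: [-3.14, -0.001, 2.428]
force: [0.1, -0.1, 0.2]
grip_width: 0.0852
finger_force: 0.0
```

Emit:
apply_moves(
  linear=[
    [0,0,0],
    [0,0,0],
    [0,0,0],
    [0,0,0],
    [0,0,0],
  ],
  delta_rot=[
    [0,0,0],
    [0,0,0],
    [0,0,0],
    [0,0,0],
    [0,0,0],
  ],
)

```text
clock: 23.88
position: [0.6315, 0.0032, 0.155]
tool_rot: [3.141, 0.0, 2.432]
force: [-0.0, 0.2, 0.2]
grip_width: 0.0852
finger_force: 0.0
```

Run:
```python
from h import *
p,w=wrist("w9")
C=tubfit(w,p,(.6325,-.008),-41.2,.0725,dz=.004,rad=.045,bright=130)
plan([(C[0],C[1],43,138.8)],step=120)
```

```text
ext [-33.8  30.6] [-22.1  27.7] centre [633.1  -4.8] rect (array([633.4,  -5. ]), array([50. , 65.2]), 49.5, 1182, np.float64(72.7))
from [631.5   3.1 154.9] 139.34 tilt [1.7995e+02 3.0000e-02]
L [-0.065, -0.05, 1.12] R 0.004
  at [633.1  -4.9  42.9] 138.86
```

Emit:
apply_moves(
  linear=[
    [-0.02,-0.015,0.12],
    [-0.045,-0.035,0.24],
    [-0.065,-0.05,0.36],
    [-0.065,-0.05,0.5],
    [-0.065,-0.05,0.62],
  ],
  delta_rot=[
    [0,0,0],
    [0,0,0],
    [0,0,0],
    [0,0,0],
    [0,0,0],
  ],
)

```text
clock: 24.35
position: [0.6324, -0.0061, 0.0902]
tool_rot: [-3.141, -0.001, 2.431]
force: [0.5, 0.2, -0.6]
grip_width: 0.0852
finger_force: 0.0
```

Emit:
apply_moves(
  linear=[
    [0,0,0.12],
    [0,0,0.24],
    [0,0,0.36],
    [0,0,0.45],
    [0,0,0.5],
  ],
  delta_rot=[
    [0,0,0],
    [0,0,0],
    [0,0,0],
    [0,0,0],
    [0,0,0],
  ],
)

```text
clock: 24.77
position: [0.6325, -0.0056, 0.0407]
tool_rot: [-3.141, -0.001, 2.431]
force: [-0.3, 0.0, -0.5]
grip_width: 0.0856
finger_force: 0.0
```

Emit:
apply_moves(
  linear=[
    [0,0,0],
    [0,0,0],
    [0,0,0],
    [0,0,0],
    [0,0,0],
  ],
  delta_rot=[
    [0,0,0],
    [0,0,0],
    [0,0,0],
    [0,0,0],
    [0,0,0],
  ],
  gripper=-1,
  force=40,
)

```text
clock: 25.18
position: [0.6335, -0.0057, 0.0431]
tool_rot: [3.141, 0.001, 2.431]
force: [-0.4, -0.2, 5.1]
grip_width: 0.0492
finger_force: 41.9
```

Emit:
apply_moves(
  linear=[
    [0,0,0],
    [0,0,-0.05],
    [0,0,-0.2],
    [0,0,-0.4],
    [0,0,-0.6],
  ],
  delta_rot=[
    [0,0,0],
    [0,0,0],
    [0,0,0],
    [0,0,0],
    [0,0,0],
  ],
)

```text
clock: 25.6
position: [0.6327, -0.0056, 0.1031]
tool_rot: [-3.141, -0.001, 2.431]
force: [0.2, -0.5, -0.4]
grip_width: 0.0493
finger_force: 41.6
```

```bash
python3 -c "
from h import *
plan([(620,60,200,147),(580,322,232,167.4)])"
```

```text
from [632.7  -5.6 103.1] 139.28 tilt [-1.7997e+02 -3.0000e-02]
L [0.26, 0.205, -0.485] R -0.032
L [0.25, 0.225, -0.485] R -0.032
  at [619.8  59.9 200.1] 146.96
L [0.59, 0.66, -0.105] R -0.057
L [0.505, 0.725, -0.105] R -0.057
L [0.41, 0.78, -0.11] R -0.056
  at [580.2 321.9 232.1] 167.36
```

Emit:
apply_moves(
  linear=[
    [0,0,-0.15],
    [0.05,0.04,-0.35],
    [0.15,0.12,-0.6],
    [0.3,0.25,-0.8],
    [0.51,0.43,-0.97],
  ],
  delta_rot=[
    [0,0,-0.013],
    [0,0,-0.026],
    [0,0,-0.038],
    [0,0,-0.051],
    [0,0,-0.064],
  ],
)

```text
clock: 26.02
position: [0.6226, 0.059, 0.2015]
tool_rot: [3.141, 0.002, 2.563]
force: [1.3, 0.8, -0.0]
grip_width: 0.0492
finger_force: 41.6
```

Emit:
apply_moves(
  linear=[
    [0.12,0.13,-0.02],
    [0.24,0.26,-0.04],
    [0.35,0.4,-0.06],
    [0.47,0.53,-0.08],
    [0.59,0.66,-0.105],
  ],
  delta_rot=[
    [0,0,-0.011],
    [0,0,-0.022],
    [0,0,-0.034],
    [0,0,-0.045],
    [0,0,-0.057],
  ],
)

```text
clock: 26.43
position: [0.6083, 0.1489, 0.209]
tool_rot: [-3.14, -0.001, 2.686]
force: [-0.3, 0.4, -1.2]
grip_width: 0.0497
finger_force: 41.6
```

Emit:
apply_moves(
  linear=[
    [0.1,0.145,-0.02],
    [0.2,0.29,-0.04],
    [0.3,0.43,-0.06],
    [0.4,0.58,-0.08],
    [0.505,0.725,-0.105],
  ],
  delta_rot=[
    [0,0,-0.011],
    [0,0,-0.022],
    [0,0,-0.034],
    [0,0,-0.045],
    [0,0,-0.057],
  ],
)

```text
clock: 26.85
position: [0.5953, 0.2368, 0.2204]
tool_rot: [-3.141, -0.0, 2.806]
force: [-0.1, -0.7, -1.2]
grip_width: 0.0492
finger_force: 41.6
```

Emit:
apply_moves(
  linear=[
    [0.09,0.17,-0.02],
    [0.18,0.34,-0.04],
    [0.27,0.52,-0.07],
    [0.36,0.69,-0.1],
    [0.41,0.78,-0.11],
  ],
  delta_rot=[
    [0,0,-0.011],
    [0,0,-0.022],
    [0,0,-0.034],
    [0,0,-0.045],
    [0,0,-0.056],
  ],
)

```text
clock: 27.27
position: [0.582, 0.3259, 0.2317]
tool_rot: [3.14, -0.0, 2.926]
force: [-0.2, 0.4, -0.7]
grip_width: 0.0491
finger_force: 41.6
```

Emit:
apply_moves(
  linear=[
    [0,0,0],
    [0,0,0],
    [0,0,0],
    [0,0,0],
    [0,0,0],
  ],
  delta_rot=[
    [0,0,0],
    [0,0,0],
    [0,0,0],
    [0,0,0],
    [0,0,0],
  ],
)

```text
clock: 27.68
position: [0.5831, 0.3213, 0.2313]
tool_rot: [-3.141, 0.0, 2.92]
force: [0.6, 0.3, -0.0]
grip_width: 0.0493
finger_force: 41.6
```

Run:
```python
from h import *
M,s=pose(); p,w=wrist("w10")
for b in(120,180): C=tubfit(w,p,(.4902,.3455),-12.6,.1068,dz=.004,rad=.045,bright=b)
T=(np.c_[w.reshape(-1,3),np.ones(w[...,0].size)]@np.linalg.inv(M).T)[:,:3]*1000
br=p.astype(int).min(-1).ravel()
Q=T[(br>100)&(abs(T[:,0])<50)&(abs(T[:,1])<24)&(T[:,2]>-60)&(T[:,2]<60)]
print("held",np.percentile(Q,[1,50,99],axis=0).round(1))
Q=T[(br>150)&(abs(T[:,0])<50)&(abs(T[:,1])<35)&(abs(T[:,2]+30)<4)]; print("rim tool",rect(Q/1000))
plan([(C[0]+.5,C[1],232,167.4)])
```

```text
ext [-31.5  31.9] [-24.4  25.7] centre [490.5 346.1] rect (array([490.6, 346.1]), array([50.3, 64.3]), 77.0, 891, np.float64(106.8))
ext [-31.5  31.9] [-24.3  25.7] centre [490.5 346.2] rect (array([490.8, 346.1]), array([50.2, 64.3]), 77.5, 855, np.float64(106.9))
held [[-30.7 -23.4 -30.8]
 [-11.8   0.8  -7.8]
 [ 32.5  23.7  38.7]]
rim tool (array([-0.1,  1. ]), array([50.5, 65.8]), 89.7, 3460, np.float64(-29.7))
from [583.1 321.5 231.3] 167.3 tilt [-1.7998e+02  1.0000e-02]
L [0.475, 0.02, -0.005] R -0.0
L [0.475, 0.02, -0.0] R -0.001
  at [491.3 346.3 231.8] 167.42
```

Emit:
apply_moves(
  linear=[
    [0.15,0.005,0],
    [0.4,0.01,0],
    [0.65,0.02,0],
    [0.85,0.025,0],
    [0.95,0.03,0],
  ],
  delta_rot=[
    [0,0,0],
    [0,0,0],
    [0,0,0],
    [0,0,0],
    [0,0,0],
  ],
)

```text
clock: 28.15
position: [0.4887, 0.3465, 0.2315]
tool_rot: [3.141, -0.001, 2.922]
force: [1.4, 0.1, -0.7]
grip_width: 0.0492
finger_force: 41.6
```

Emit:
apply_moves(
  linear=[
    [0,0,0],
    [0,0,0],
    [0,0,0],
    [0,0,0.1],
    [0,0,0.2],
  ],
  delta_rot=[
    [0,0,0],
    [0,0,0],
    [0,0,0],
    [0,0,0],
    [0,0,0],
  ],
)

```text
clock: 28.57
position: [0.4917, 0.3455, 0.2106]
tool_rot: [3.141, 0.001, 2.92]
force: [0.0, 0.9, -1.0]
grip_width: 0.0496
finger_force: 41.6
```

Emit:
apply_moves(
  linear=[
    [0,0,0.15],
    [0,0,0.3],
    [0,0,0.45],
    [0,0,0.6],
    [0,0,0.7],
  ],
  delta_rot=[
    [0,0,0],
    [0,0,0],
    [0,0,0],
    [0,0,0],
    [0,0,0],
  ],
)

```text
clock: 28.98
position: [0.4904, 0.3451, 0.1387]
tool_rot: [-3.14, -0.001, 2.92]
force: [0.9, 1.1, -1.5]
grip_width: 0.0495
finger_force: 41.6
```

```bash
python3 -c "
from h import *
plan([(490.9,345.6,114,167.4)])
print(pose()[1]['force'].round(1))"
```

```text
from [490.4 345.1 138.7] 167.33 tilt [-1.7989e+02 -8.0000e-02]
L [-0.005, 0.005, 0.245] R -0.001
  at [491.  345.5 114.2] 167.45
[ 0.9  1.1 -1.5]
```

Emit:
apply_moves(
  linear=[
    [0,0,0.06],
    [0,0,0.12],
    [0,0,0.18],
    [0,0,0.23],
    [0,0,0.26],
  ],
  delta_rot=[
    [0,0,0],
    [0,0,0],
    [0,0,0],
    [0,0,0],
    [0,0,0],
  ],
)

```text
clock: 29.4
position: [0.4908, 0.346, 0.1149]
tool_rot: [-3.142, 0.0, 2.921]
force: [-0.3, 0.5, -0.4]
grip_width: 0.0496
finger_force: 41.6
```

Emit:
apply_moves(
  linear=[
    [0,0,0.01],
    [0,0,0.02],
    [0,0,0.03],
    [0,0,0.04],
    [0,0,0.05],
  ],
  delta_rot=[
    [0,0,0],
    [0,0,0],
    [0,0,0],
    [0,0,0],
    [0,0,0],
  ],
)

```text
clock: 29.82
position: [0.4909, 0.346, 0.1104]
tool_rot: [3.141, 0.0, 2.921]
force: [0.2, -0.8, -1.9]
grip_width: 0.0495
finger_force: 41.6
```

Emit:
apply_moves(
  linear=[
    [0,0,0.01],
    [0,0,0.02],
    [0,0,0.03],
    [0,0,0.04],
    [0,0,0.05],
  ],
  delta_rot=[
    [0,0,0],
    [0,0,0],
    [0,0,0],
    [0,0,0],
    [0,0,0],
  ],
)

```text
clock: 30.23
position: [0.4907, 0.346, 0.1052]
tool_rot: [-3.142, -0.0, 2.921]
force: [-0.6, 0.0, -0.6]
grip_width: 0.0492
finger_force: 41.6
```

Emit:
apply_moves(
  linear=[
    [0,0,0.005],
    [0,0,0.01],
    [0,0,0.01],
    [0,0,0.015],
    [0,0,0.015],
  ],
  delta_rot=[
    [0,0,0],
    [0,0,0],
    [0,0,0],
    [0,0,0],
    [0,0,0],
  ],
)

```text
clock: 30.65
position: [0.4908, 0.346, 0.1038]
tool_rot: [3.142, 0.0, 2.921]
force: [0.5, -0.5, -0.5]
grip_width: 0.0496
finger_force: 41.6
```

Emit:
apply_moves(
  linear=[
    [0,0,0.005],
    [0,0,0.01],
    [0,0,0.01],
    [0,0,0.01],
    [0,0,0.01],
  ],
  delta_rot=[
    [0,0,0],
    [0,0,0],
    [0,0,0],
    [0,0,0],
    [0,0,0],
  ],
)

```text
clock: 31.07
position: [0.4909, 0.346, 0.1031]
tool_rot: [3.141, 0.0, 2.921]
force: [-0.9, -0.8, 5.6]
grip_width: 0.0494
finger_force: 43.9
```

Emit:
apply_moves(
  linear=[
    [0,0,0],
    [0,0,0],
    [0,0,0],
    [0,0,0],
    [0,0,0],
  ],
  delta_rot=[
    [0,0,0],
    [0,0,0],
    [0,0,0],
    [0,0,0],
    [0,0,0],
  ],
  gripper=1,
)

```text
clock: 31.48
position: [0.4907, 0.3459, 0.1027]
tool_rot: [-3.142, -0.0, 2.921]
force: [0.5, 0.1, 0.3]
grip_width: 0.0854
finger_force: 0.0
```

Emit:
apply_moves(
  linear=[
    [0,0,-0.2],
    [0,0,-0.4],
    [0,0,-0.6],
    [0,0,-0.8],
    [0,0,-1.0],
  ],
  delta_rot=[
    [0,0,0],
    [0,0,0],
    [0,0,0],
    [0,0,0],
    [0,0,0],
  ],
)

```text
clock: 31.9
position: [0.4907, 0.3458, 0.2038]
tool_rot: [-3.142, -0.0, 2.921]
force: [0.6, 0.4, 0.8]
grip_width: 0.0852
finger_force: 0.0
```

Emit:
apply_moves(
  linear=[
    [-0.15,0,-0.1],
    [-0.3,0,-0.2],
    [-0.5,0,-0.3],
    [-0.7,0,-0.4],
    [-0.9,0,-0.4],
  ],
  delta_rot=[
    [0,0,0],
    [0,0,0],
    [0,0,0],
    [0,0,0],
    [0,0,0],
  ],
)

```text
clock: 32.32
position: [0.58, 0.3263, 0.2449]
tool_rot: [3.14, 0.002, 2.921]
force: [0.8, -0.1, 1.1]
grip_width: 0.0856
finger_force: 0.0
```

Emit:
apply_moves(
  linear=[
    [0,0,0],
    [0,0,0],
    [0,0,0],
    [0,0,0],
    [0,0,0],
  ],
  delta_rot=[
    [0,0,0],
    [0,0,0],
    [0,0,0],
    [0,0,0],
    [0,0,0],
  ],
)

```text
clock: 32.73
position: [0.5779, 0.3267, 0.2428]
tool_rot: [3.142, -0.0, 2.922]
force: [0.0, -1.0, 0.5]
grip_width: 0.0855
finger_force: 0.0
```

Run:
```python
from h import *
from workcell import optics
p,w=wrist("w11")
C=tubfit(w,p,(.4905,.3458),-12.6,.1328,dz=.005,rad=.045,bright=180)
t=np.radians(-12.6); d=w[...,:2]-[.4905,.3458]; u=d@[np.cos(t),np.sin(t)]; v=d@[-np.sin(t),np.cos(t)]; z=w[...,2]
m0=(abs(z-.133)<.006)&(p.astype(int).min(-1)>180)&(np.hypot(u,v)<.042)
for n,k in(("u-",(u<-.029)&(u>-.033)),("u+",(u>.029)&(u<.033)),("v-",v<-.0225),("v+",v>.0225)): print(n,(m0&k).sum(),np.median(z[m0&k]).round(4))
s,_=optics.grab_frame("scene")
cv2.imwrite("pics/fin.png",np.hstack([cv2.resize(p[0:230,150:420],(470,400)),cv2.resize(s[90:190,290:370],(320,400))])[:,:,::-1])
```

```text
ext [-31.5  32. ] [-23.6  26.4] centre [491.1 347.1] rect (array([491.1, 347.1]), array([50.7, 63.9]), 77.6, 987, np.float64(132.9))
u- 216 0.1329
u+ 248 0.1327
v- 135 0.1328
v+ 292 0.1329
```

View pics/fin.png

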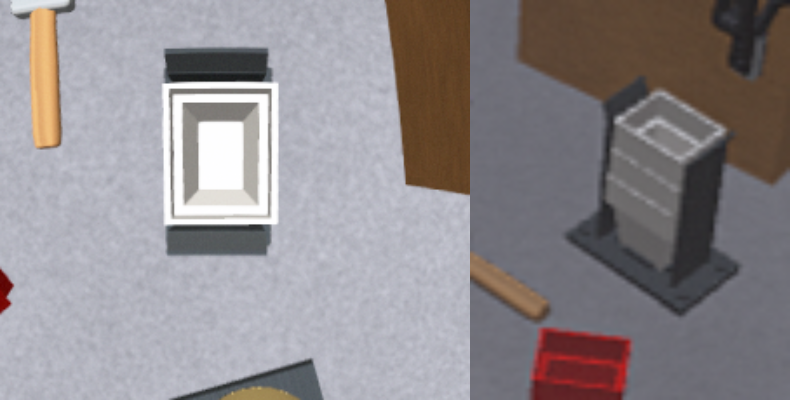

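The final picture shows one straight, upright stack of three. The wrist view on the left has the mouth at about (221,153). The scene view on the right has the two nested collars at about (655,150). The top rim is level at 132.8 mm, against an expected 132 plus a 0.9 mm bias, and the gripper is clear.

```bash
python3 -c "
from workcell import workorder
print(workorder.job_done())"
```

```text
the job is handed in; nothing more can be done
None
```

The rack tub (set down and regripped on the mat on the way) and the bench tub are both nested fully home in the holder tub as one straight, level stack, and the job was handed in at about 33 s.

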